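Sweep the round mosaic tiles out of the sorting tray

ROBOT

A 6-joint arm with a two-finger parallel gripper is mounted at the origin on the work surface. World frame = base frame: x ahead of the robot, y to its left, z up, the work surface at z = 0. Lengths are in m, angles in rad, forces in N, time in s.
With the tool pointing down it reaches from about 0.35 to 0.925 m from the base axis. Payload 6.4 kg.
Tool frame: the origin (TCP) lies midway between the tips of the shut fingers; the grasp point (between the pads) lies 19 mm behind it (robot.hold_point_z is the distance from the TCP to the grasp point, in m); z points along the fingers, y is the line along which they close (so a half turn about z gives the same grasp; the last joint's range is limited). The gripper opens to 94 mm and grips with 3 to 60 N. Pads are 16 mm wide; open, the fingers measure 119 mm over their backs; the gripper's body (75 mm by 177 mm) begins 78 mm behind the grasp point.
Start: joints at [-1.454, 0.245, 1.558, -0, 1.339, -0.174], TCP at [0.186, -0.623, 0.205] pointing down, gripper open.
Joint ranges: [-3.13, 3.13], [-1.02, 2.26], [0.13, 2.54], [-0.95, 4.09], [0.21, 2.88], [-2.74, 2.74]. Speed limits (rad/s): [2.57, 2.57, 3.14, 3.14, 3.14, 3.14].

INTERFACE

Orientations are given as a unit quaternion [x, y, z, w].
In Python, from rig import monitor, eyes, sign_off, robot gives the robot as it stands. The module is installed in compiled form; this text tells all that it offers.
- The arm moves only by the tool arm_command, never from a script. Its argument "motion" is one flat list of numbers, 7 for each row, row after row: the shift along the world's x, y, z in m, then the turn, a rotation vector about the world's x, y, z in degrees, then the opening, from -1 (shut) to 1 (fully open). In form: [tx, ty, tz, wx, wy, wz, fingers, tx, ty, tz, wx, wy, wz, fingers, ...]. A call has 1 to 20 rows; each row shifts and turns the commanded pose from where the row before left it; what a row does not reach is not made up. A row lasts 1/8 s, in which the tool goes at most 62.5 mm and 10.7 degrees, less where a joint would pass 70% of its speed; a pose out of reach is approached as far as the arm can. A call with a gripper value outside its range is refused whole. The fingers move at their own pace and stop on an object; "grip_force" is the grip in N (left out, the last holds). Time passes only in rows, so rows that do not move let the fingers close. It gives the time, the measured TCP pose, the force, the opening and the grip force at its end, in the units of the state.
- monitor.read_state(): the state, without advancing time (a new reading comes with each control period).
- eyes.snapshot(name): name is "scene" or "top"; returns the picture (420x560x3 uint8, red, green, blue); there is no depth.
- eyes.camera_info(name): a dict with "intrinsics" (3x3 intrinsics, pixels), "dist_coeffs" ([k1, k2, p1, p2, k3] as OpenCV has them; the pictures are not rectified), "R" (3x3) and "t" (3): a world point X has camera coordinates R X + t. Camera axes: x right, y down, z forward; pixel columns grow to the right and rows downward; lengths in m; the calibration is good to about 2 mm. A picture is of the moment at which its call begins. camera_info takes no time and is no camera call.
- sign_off(): hands the job in; it is judged then, once.
The state is a dict: "time_s": time; "joints": joint angles; "qvel": joint speeds; "tau": joint torques, N m; "position": TCP position; "orientation": TCP orientation; "contact_force": force on the tool from outside, world axes, zero at the start; "moment": the same for the moment, N m; "finger_gap": finger opening in m; "grasp_force": force on a finger pad.
Only numpy, scipy, OpenCV 4.12 (cv2) and the standard library are available. Lean on these libraries where they do the work, as an engineer would, in place of code of your own. Each camera call takes 0.05 s, during which the arm holds its last target. There are 200 camera calls.

TASK

Push the three round tiles along the sorting tray with a fingertip and out through the gap at its narrow end, so that each one drops into the middle compartment of the box below; take them one at a time, never two in the gap together. Only slide them, pick nothing up, keep the two square tiles in the tray and out of the gap, and leave the box and the other things standing where they are.

Things in the scene. Friction and masses are not known exactly. Their poses are not given: they have to be found in the camera images.
- tray: grey plastic sorting tray fixed on a plywood riser. Origin at table height; own z up, x along the tray to its narrow open end, y across. In mm here: floor 60 above the table; rim and guide walls 5 thick, 14 above the floor; inside of rear wall at x = -150, side walls at y = +-120 for x -150 to 40; then guide walls run straight from (40, +-120) in to (120, +-23), the gap
- round0_center (a point): centre (half-way up) of one of three identical loose round white ceramic tiles, flat discs 32 in diameter and 10 thick (mm), about 18 g, lying flat on the tray floor; z axis up through the disc
- round1_center (a point): centre (half-way up) of one of three identical loose round white ceramic tiles, flat discs 32 in diameter and 10 thick (mm), about 18 g, lying flat on the tray floor; z axis up through the disc
- round2_center (a point): centre (half-way up) of one of three identical loose round white ceramic tiles, flat discs 32 in diameter and 10 thick (mm), about 18 g, lying flat on the tray floor; z axis up through the disc
- square0_center (a point): centre (half-way up) of one of two identical loose square white ceramic tiles, 26 x 26 x 10 mm, about 16 g, lying flat on the tray floor near a side wall; must stay in the tray
- square1_center (a point): centre (half-way up) of one of two identical loose square white ceramic tiles, 26 x 26 x 10 mm, about 16 g, lying flat on the tray floor near a side wall; must stay in the tray
- tray_gap (a point): middle of the tray's gap on the floor's top face, at x = 120, y = 0 mm in the tray's frame, 60 mm above the table: here the guide walls turn into a parallel throat 46 mm wide and 15 mm long, 14 mm high, open on top; axes as the tray's
- tray_lip (a point): middle of the tray's lip, at x = 135, y = 0 mm in the tray's frame, 60 mm above the table: the floor (4 mm thick) ends here without a sill, and a tile whose centre is pushed past it tips off and drops into the box; axes as the tray's
- box: loose clear plastic assortment box, 0.45 kg, 90 x 200 x 48 mm (own x, y, z), walls and floor 4 mm, on the table under the tray's lip, long side across the tray, axes about parallel to the tray's. Origin at the centre of its underside. Dividers at y = +-33 mm make three compartments; the outer two hold other tiles. Its rim is 8 mm below the tray's underside
- box_middle (a point): centre of the inner floor of the box's middle compartment, which is empty, 82 mm along the box's x and 63 mm along its y, 44 mm deep, and lies below the gap; 4 mm above the table
- brush_jar: loose glass jar of paint brushes behind the closed end of the tray, jar 80 mm wide and 100 mm high, brushes to 225 mm; origin at the centre of its underside
- paint_tube: loose white paint tube with black cap lying on the table near the tray and box, 155 x 46 x 36 mm, its own x lengthways; origin under its middle
- tape_roll: loose blue roll of tape lying flat on the table, 90 mm outside, 68 mm inside diameter, 24 mm high; origin at the centre of its underside

How it is judged:
By the outcome, as a careful person would: the job done as asked, in the order asked, and still so for the second after the job is handed in, with the robot touching nothing.
It also fails if it takes over 64 s, if anything falls off the work surface, if the arm or the gripper's body presses on something with over 40 N, if the wrist force passes 120 N, or if a joint passes its speed limit or range.

## Working session

There is one attempt and no reset: what is moved stays moved. The work goes in short steps, Python scripts to look and compute and a tool call to move; the robot and the scene stay as the last step left them, time stands still between calls to the robot, and variables do not carry over. Pictures are saved under pics/ and viewed, at most 10 in all, crops included, and the job is handed in when it is done.

Besides the shell and the picture viewer there is one more tool, called after ">>>" by a JSON object that holds its "name" and its "arguments". arm_command: Moves the arm, as the interface text tells. Its arguments: {"type":"object","properties":{"motion":{"type":"array"},"grip_force":{"type":"number"}},"required":["motion"]}

```bash
mkdir -p pics
python3 - <<'E'
from rig import monitor, eyes, robot
import cv2, numpy as np
for n in ("scene","top"):
    im=eyes.snapshot(n); cv2.imwrite(f"pics/{n}0.png",cv2.cvtColor(im,cv2.COLOR_RGB2BGR))
    c=eyes.camera_info(n); print(n,np.round(c["intrinsics"],1).tolist(),c["dist_coeffs"],np.round(-np.array(c["R"]).T@c["t"],3),np.round(c["R"],3).tolist())
print(monitor.read_state())
E
```

```text
scene [[444.6, 0.0, 276.7], [0.0, 444.6, 200.7], [0.0, 0.0, 1.0]] [0.0378507 0.        0.        0.        0.       ] [ 0.889 -0.222  0.721] [[0.771, 0.637, 0.0], [0.535, -0.648, -0.542], [-0.345, 0.418, -0.841]]
top [[386.4, 0.0, 276.5], [0.0, 386.4, 208.6], [0.0, 0.0, 1.0]] [-0.06828762  0.          0.          0.          0.        ] [0.536 0.097 0.792] [[0.026, -0.999, 0.039], [-0.99, -0.031, -0.14], [0.141, -0.035, -0.989]]
{'time_s': 0.1, 'joints': array([-1.45411025e+00,  2.45722076e-01,  1.55888849e+00, -1.72021151e-05,
        1.33870328e+00, -1.74121065e-01]), 'qvel': array([-0.00189871, -0.0018337 , -0.00200084,  0.00018349,  0.00068484,
       -0.00063049]), 'tau': array([-4.69678416e-04, -4.16912448e+01, -3.15526021e+01,  6.86305342e-02,
        3.09725921e-02, -5.44595298e-05]), 'position': array([ 0.1862954 , -0.62216415,  0.20447167]), 'orientation': array([ 9.89446859e-01,  1.44893663e-01,  1.63454852e-05, -8.60481517e-04]), 'contact_force': array([ 0.24098323, -0.16362716, -0.29528266]), 'moment': array([-0.0581925 ,  0.02873314,  0.00944271]), 'grasp_force': 0.0, 'finger_gap': 0.09395453195342482}
```

View pics/scene0.png

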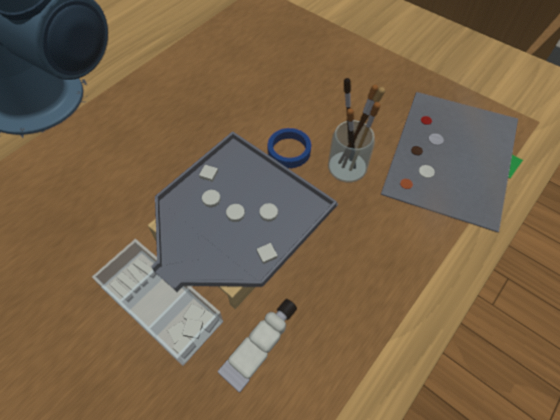

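View pics/top0.png

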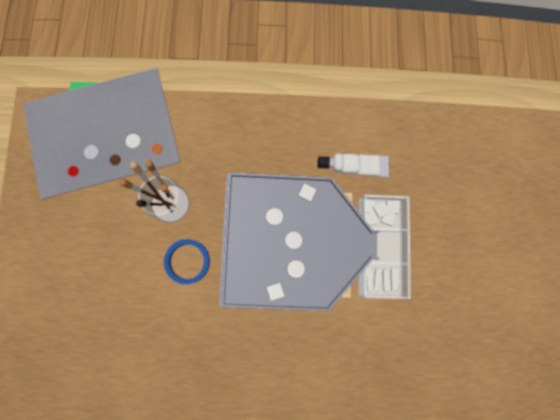

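The scene view shows round tiles at about (211,198), (235,212) and (269,211), with squares at (208,172) and (267,253). In the top view the rounds are at (274,216), (293,240) and (296,269), the squares at (307,192) and (275,292), and the gap is near (375,245).

```bash
cat > h.py <<'E'
from rig import monitor, eyes
import cv2, numpy as np
class Cam:
    def __init__(s,n):
        c=eyes.camera_info(n); s.n=n; s.K=np.array(c["intrinsics"]); s.d=np.array(c["dist_coeffs"]); s.R=np.array(c["R"]); s.t=np.array(c["t"]); s.C=-s.R.T@s.t
    def rays(s,px):
        u=cv2.undistortPoints(np.array(px,float).reshape(-1,1,2),s.K,s.d)[:,0]
        r=np.c_[u,np.ones(len(u))]@s.R; return r/np.linalg.norm(r,axis=1,keepdims=True)
    def plane(s,px,z):
        r=s.rays(px); return s.C+r*((z-s.C[2])/r[:,2])[:,None]
    def proj(s,X): return cv2.projectPoints(np.array(X,float).reshape(-1,1,3),cv2.Rodrigues(s.R)[0],s.t,s.K,s.d)[0][:,0]
T,S=Cam("top"),Cam("scene")
def tri(p,q):
    a,b=T.rays([p])[0],S.rays([q])[0]
    k=np.linalg.lstsq(np.c_[a,-b],S.C-T.C,rcond=None)[0]
    A,B=T.C+k[0]*a,S.C+k[1]*b; return (A+B)/2,np.linalg.norm(A-B)
def blobs(im,roi):
    m=np.zeros(im.shape[:2],np.uint8); cv2.fillPoly(m,[np.array(roi,np.int32)],1)
    w=((im.min(2)>150)*m).astype(np.uint8)
    n,l,st,ce=cv2.connectedComponentsWithStats(w)
    out=[]
    for i in range(1,n):
        if st[i,4]>60:
            g=np.clip(im.min(2).astype(float)-110,0,None)*cv2.dilate((l==i).astype(np.uint8),np.ones((3,3)))
            y,x=np.indices(g.shape); out.append(((g*x).sum()/g.sum(),(g*y).sum()/g.sum(),int(st[i,4])))
    return out
def roi(cam):  # tray inside, from tray pose
    P=np.load("tray.npy"); return cam.proj(totable(P,[(-145,-115),(38,-115),(118,-20),(133,-20),(133,20),(118,20),(38,115),(-145,115)],.065))
def totable(P,xy,z):
    c,s=np.cos(P[2]),np.sin(P[2]); xy=np.array(xy)/1000
    return np.c_[P[0]+c*xy[:,0]-s*xy[:,1],P[1]+s*xy[:,0]+c*xy[:,1],np.full(len(xy),z)]
def totray(P,X):
    c,s=np.cos(P[2]),np.sin(P[2]); d=np.atleast_2d(X)[:,:2]-P[:2]; return 1000*np.c_[c*d[:,0]+s*d[:,1],-s*d[:,0]+c*d[:,1]]
E
python3 - <<'E'
from h import *
t,s=eyes.snapshot("top"),eyes.snapshot("scene")
bt=blobs(t,[(232,180),(330,184),(368,240),(368,250),(325,303),(228,300)])
bs=blobs(s,[(233,140),(330,205),(262,280),(185,282),(162,260),(162,200)])
print(bt);print(bs)
for b in bt: print(np.round(T.plane([b[:2]],.07)[0],4), min(((round(tri(b[:2],q[:2])[1],4),np.round(tri(b[:2],q[:2])[0],4).tolist()) for q in bs)))
for nm,im,w in (("top",t,(215,165,210,155)),("scene",s,(90,130,250,240))):
    x,y,a,b=w; k=800//a if nm=="top" else 2.5
    k=3.2 if nm=="scene" else 3.8
    k=min(k,800/a,600/b,2.5 if nm=="scene" else 3.8)
    cv2.imwrite(f"pics/{nm}_crop.png",cv2.cvtColor(cv2.resize(im[y:y+b,x:x+a],None,fx=k,fy=k,interpolation=cv2.INTER_CUBIC),cv2.COLOR_RGB2BGR)); print(k)
E
```

```text
[(np.float64(269.25869035775315), np.float64(238.9103726656908), 8394)]
[(np.float64(207.96948410870567), np.float64(171.33567480423767), 143), (np.float64(210.50563269583444), np.float64(196.66596803772597), 188), (np.float64(234.9218533322457), np.float64(211.08989313973407), 202), (np.float64(268.25563044550387), np.float64(210.5817853033043), 194), (np.float64(266.5881087112457), np.float64(251.77819399059535), 203)]
[0.5818 0.0843 0.07  ] (np.float64(0.0132), [0.5992, 0.0852, -0.1353])
3.8
2.5
```

View pics/top_crop.png

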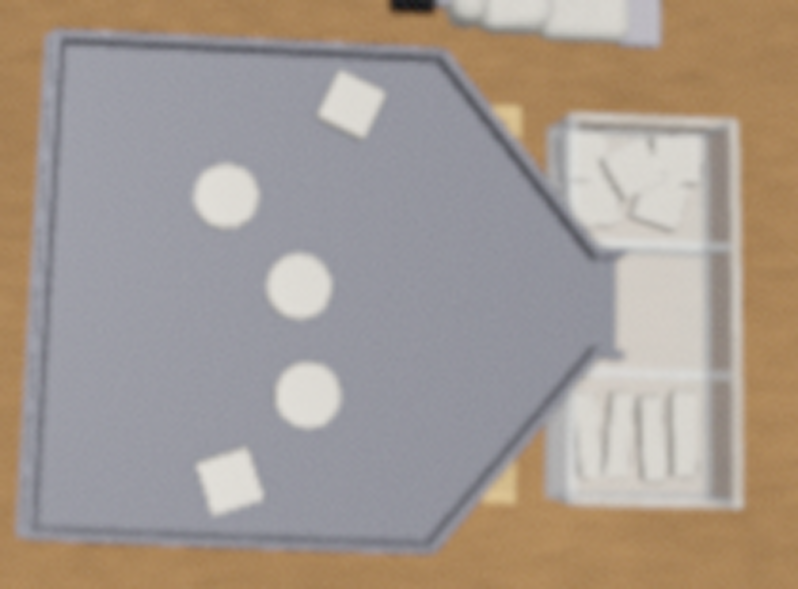

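View pics/scene_crop.png

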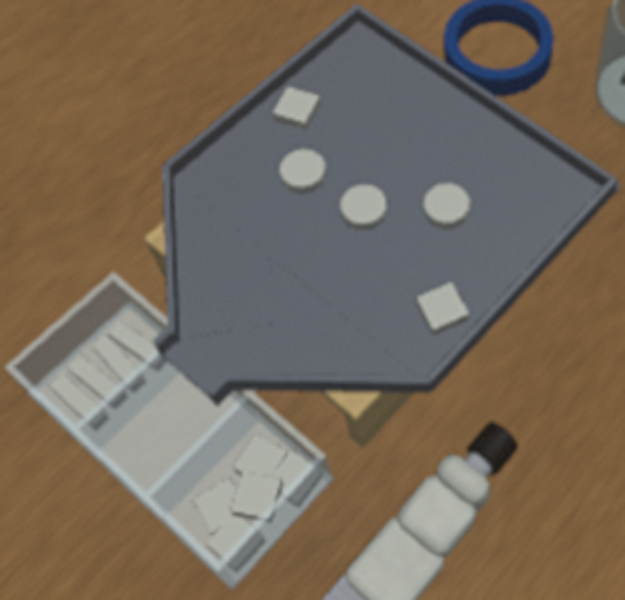

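The top crop (scale 3.8, offset (215,165)) shows the outer rim corners at (48,32), (18,537), (443,50) and (432,552), and the lip edge from (615,257) to (613,354). The scene crop (scale 2.5, offset (90,130)) shows the same rim corners at (615,183), (358,8), (432,388) and (165,168).

```bash
sed -i 's/def blobs(im,roi):/def blobs(im,roi,th=150):/; s/im.min(2)>150/im.min(2)>th/; s/astype(float)-110/astype(float)-(th-15)/' h.py
python3 - <<'E'
from h import *
from scipy.optimize import least_squares
t,s=eyes.snapshot("top"),eyes.snapshot("scene")
pt=np.array([(48,32),(18,537),(443,50),(432,552)])/3.8+(215,165)-.37
ps=np.array([(615,183),(358,8),(432,388),(165,168)])/2.5+(90,130)-.3
M=np.array([(-155,125),(-155,-125),(42.4,125),(42.4,-125)],float)
X=[]
for a,b in zip(pt,ps):
    x,e=tri(a,b); X.append(x); print("rim",np.round(x,4),round(e,4))
lip=T.plane(np.array([(615,257),(613,354)])/3.8+(215,165)-.37,.06)
W=np.vstack([T.plane(pt,.074),S.plane(ps,.074),lip]); MM=np.vstack([M,M,[(135,23),(135,-23)]])
f=lambda P:(totable(P,MM,0)[:,:2]-W[:,:2]).ravel()
r=least_squares(f,[.57,.13,-1.57]); print("P",r.x,np.round(1000*r.fun.reshape(-1,2),1).tolist()); np.save("tray.npy",r.x); P=r.x
bt=blobs(t,roi(T),195); bs=blobs(s,roi(S),150); print([b[2] for b in bt],np.percentile(t[190:290,240:330].min(2),[50,95]))
for b in bt:
    e,x=min(((tri(b[:2],q[:2])[1],tri(b[:2],q[:2])[0].tolist()) for q in bs)); q=T.plane([b[:2]],.07)
    print("tile",np.round(b,1),np.round(x,4),round(e,4),"world@70",np.round(q[0],4),"tray",np.round(totray(P,q),1),np.round(totray(P,[x]),1))
print("gap,lip",totable(P,[(120,0),(135,0)],.06).round(4).tolist())
# box rim corners top
bx=np.array([(567,115),(738,120),(742,506),(565,500)])/3.8+(215,165)-.37
print("box rim world/tray",np.round(totray(P,T.plane(bx,.048)),1).tolist())
E
```

```text
rim [0.7042 0.1668 0.0668] 0.0039
rim [0.4555 0.1714 0.0654] 0.0023
rim [ 0.7032 -0.0317  0.0678] 0.0005
rim [ 0.4545 -0.0275  0.0711] 0.0009
P [ 0.57941947  0.01226676 -1.58744528] [[3.1, -2.4], [-0.2, -2.1], [2.1, -1.4], [-0.8, -0.7], [2.0, 4.2], [-3.4, 3.9], [-1.4, 1.1], [-3.0, 0.0], [-0.6, -1.1], [2.3, -1.7]]
[156, 198, 202, 209, 184] [153. 211.]
tile [307.  191.8 156. ] [0.6729 0.0148 0.0716] 0.0006 world@70 [0.6734 0.0148 0.07  ] tray [[-4.1 93.9]] [[-4.1 93.5]]
tile [273.9 216.  198. ] [0.6246 0.0765 0.0713] 0.0009 world@70 [0.6251 0.0768 0.07  ] tray [[-65.3  44.6]] [[-65.   44.1]]
tile [293.2 239.8 202. ] [0.5811 0.0393 0.0712] 0.0005 world@70 [0.5814 0.0394 0.07  ] tray [[-27.2   1.5]] [[-27.1   1.2]]
tile [295.5 268.6 209. ] [0.528  0.0341 0.0709] 0.0004 world@70 [0.5281 0.0341 0.07  ] tray [[-21.  -51.7]] [[-20.9 -51.8]]
tile [275.  291.3 184. ] [ 0.4797  0.068  -0.0157] 0.0001 world@70 [0.4857 0.0711 0.07  ] tray [[-57.2 -94.7]] [[ -54.  -100.6]]
gap,lip [[0.5774, -0.1077, 0.06], [0.5772, -0.1227, 0.06]]
box rim world/tray [[111.5, 97.8], [203.1, 99.7], [204.9, -99.5], [113.2, -99.3]]
```

Everything agrees: tile tops are near z 0.07, the box sits centred under the lip, and the rim is about 0.07. I'll push the middle tile first, cradled between barely parted fingertips facing the gap.

```bash
cat > plan.py <<'E'
from h import *
from scipy.spatial.transform import Rotation as R
P=np.load("tray.npy")
def now():
    st=monitor.read_state(); yaw=R.from_quat(st["orientation"]).as_matrix()[:,0]
    h=(np.degrees(np.arctan2(yaw[1],yaw[0])-P[2])-180+180)%360-180   # tool x vs tray x
    h=h-180*np.round(h/180)
    p=st["position"]; print("t",round(st["time_s"],2),"pos",p.round(4),"tray",totray(P,p).round(1)[0],"h",h.round(2),"F",st["contact_force"].round(2),"gap",round(st["finger_gap"],4),"q6",st["joints"][5].round(2))
    return p,h
def plan(wps): # (trayx,trayy,z_m,heading)
    p,h=now()
    for x,y,z,hh in wps:
        q=totable(P,[(x,y)],z)[0]; d=q-p; print((x,y,z,hh),"->d mm",(1000*d).round(1),"turn",round(hh-h,2)); p,h=q,hh
E
python3 - <<'E'
from plan import *
plan([(-59,1.5,.2,0),(-59,1.5,.0645,0),(85,0,.0645,0),(124-8,0,.0645,0)])
E
```

```text
t 0.3 pos [ 0.1863 -0.6225  0.2051] tray [ 641.2 -382.5] h -72.39 F [ 0.98 -0.72 -0.96] gap 0.094 q6 -0.17
(-59, 1.5, 0.2, 0) ->d mm [395.6 693.8  -5.1] turn 72.39
(-59, 1.5, 0.0645, 0) ->d mm [   0.     0.  -135.5] turn 0
(85, 0, 0.0645, 0) ->d mm [  -3.9 -144.     0. ] turn 0
(116, 0, 0.0645, 0) ->d mm [ -0.5 -31.    0. ] turn 0
```

>>> {"name": "arm_command", "arguments": {"motion": [0.022,0.0385,0,0,0,4,-0.83,0.022,0.0385,0,0,0,4,-0.83,0.022,0.0385,0,0,0,4,-0.83,0.022,0.0385,0,0,0,4,-0.83,0.022,0.0385,0,0,0,4,-0.83,0.022,0.0385,0,0,0,4,-0.83,0.022,0.0385,0,0,0,4,-0.83,0.022,0.0385,0,0,0,4,-0.83,0.022,0.0385,0,0,0,4,-0.83,0.022,0.0385,0,0,0,4,-0.83,0.022,0.0385,0,0,0,4,-0.83,0.022,0.0385,0,0,0,4,-0.83,0.022,0.0385,0,0,0,4,-0.83,0.022,0.0385,0,0,0,4,-0.83,0.022,0.0385,0,0,0,4,-0.83,0.022,0.0385,0,0,0,4,-0.83,0.022,0.0385,0,0,0,4,-0.83,0.022,0.0385,0,0,0,4.4,-0.83,0,0,0,0,0,0,-0.83,0,0,0,0,0,0,-0.83]}}

```text
time_s: 2.8
position: [0.582, 0.0699, 0.2052]
orientation: [0.713, 0.701, -0.0, -0.0]
contact_force: [-0.2, 0.4, -1.0]
finger_gap: 0.0082
grasp_force: 0.0
```

Run:
```python
from plan import *
plan([(-59,1.5,.2,0),(-59,1.5,.08,0)])
```

```text
t 2.8 pos [0.582  0.0699 0.2052] tray [-57.7   1.6] h -0.01 F [-0.19  0.41 -0.98] gap 0.0082 q6 -0.06
(-59, 1.5, 0.2, 0) ->d mm [-0.1  1.3 -5.2] turn 0.01
(-59, 1.5, 0.08, 0) ->d mm [   0.    0. -120.] turn 0
```

>>> {"name": "arm_command", "arguments": {"motion": [0,0.001,-0.03,0,0,0,-0.83,0,0,-0.03,0,0,0,-0.83,0,0,-0.03,0,0,0,-0.83,0,0,-0.03,0,0,0,-0.83,0,0,0,0,0,0,-0.83]}}

```text
time_s: 3.42
position: [0.5799, 0.0702, 0.0831]
orientation: [0.714, 0.701, -0.002, -0.002]
contact_force: [-0.4, -0.3, -0.0]
finger_gap: 0.0082
grasp_force: 0.0
```

Run:
```python
from plan import *
now()
s=eyes.snapshot("scene"); cv2.imwrite("pics/s1.png",cv2.cvtColor(cv2.resize(s[120:300,140:350],None,fx=3.3,fy=3.3,interpolation=2),cv2.COLOR_RGB2BGR))
```

```text
t 3.42 pos [0.5799 0.0702 0.0831] tray [-57.9  -0.5] h -0.1 F [-0.45 -0.34 -0.02] gap 0.0082 q6 -0.05
```

View pics/s1.png

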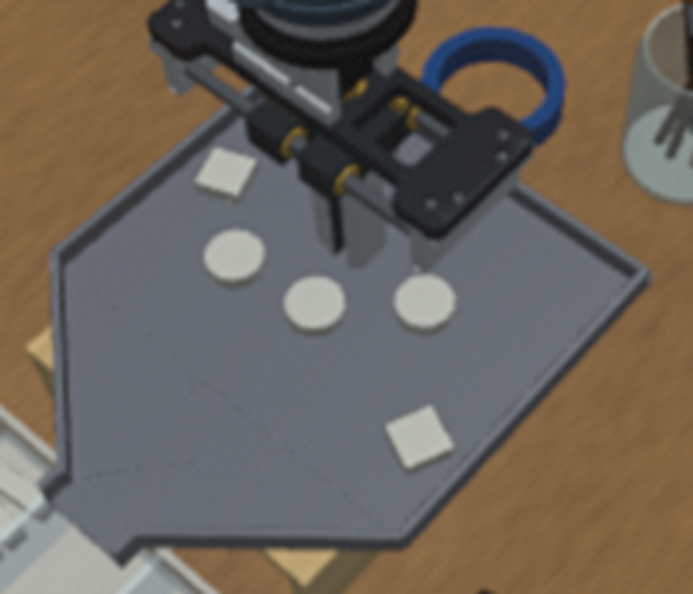

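The fingertips, at crop (350,255), hang right behind the middle round tile at (315,303), clear of its neighbours at (235,255) and (425,300). I'll go down and push.

>>> {"name": "arm_command", "arguments": {"motion": [0.002,0,-0.009,0,0,0,-0.83,0,0,-0.009,0,0,0,-0.83,0,0,0,0,0,0,-0.83]}}

```text
time_s: 3.85
position: [0.5839, 0.0713, 0.0668]
orientation: [0.713, 0.701, -0.0, -0.0]
contact_force: [0.7, -0.1, 0.2]
finger_gap: 0.0082
grasp_force: 0.0
```

Run:
```python
from plan import *
plan([(60,0,.0645,0)])
```

```text
t 3.85 pos [0.5839 0.0713 0.0668] tray [-59.1   3.5] h 0.01 F [ 0.65 -0.1   0.25] gap 0.0082 q6 -0.05
(60, 0, 0.0645, 0) ->d mm [  -5.5 -119.    -2.3] turn -0.01
```

>>> {"name": "arm_command", "arguments": {"motion": [-0.002,0,-0.002,0,0,0,-0.83,0,0,0,0,0,0,-0.83,0,-0.004,0,0,0,0,-0.83,0,-0.006,0,0,0,0,-0.83,0,-0.008,0,0,0,0,-0.83,-0.0004,-0.008,0,0,0,0,-0.83,-0.0004,-0.008,0,0,0,0,-0.83,-0.0004,-0.008,0,0,0,0,-0.83,-0.0004,-0.008,0,0,0,0,-0.83,-0.0004,-0.008,0,0,0,0,-0.83,-0.0004,-0.008,0,0,0,0,-0.83,-0.0004,-0.008,0,0,0,0,-0.83,-0.0004,-0.008,0,0,0,0,-0.83,-0.0004,-0.008,0,0,0,0,-0.83,-0.0004,-0.008,0,0,0,0,-0.83,0,-0.008,0,0,0,0,-0.83,0,-0.008,0,0,0,0,-0.83,0,-0.005,0,0,0,0,-0.83,0,-0.003,0,0,0,0,-0.83,0,0,0,0,0,0,-0.83]}}

```text
time_s: 6.35
position: [0.5783, -0.0509, 0.0654]
orientation: [0.713, 0.701, -0.0, -0.0]
contact_force: [-0.3, -0.5, -0.0]
finger_gap: 0.0083
grasp_force: 0.0
```

```bash
cat > look.py <<'E'
from plan import *
import sys
def tiles():
    p,h=now()
    t,s=eyes.snapshot("top"),eyes.snapshot("scene")
    bt=blobs(t,roi(T),195); bs=blobs(s,roi(S),150)
    print("top",[(totray(P,T.plane([b[:2]],.071)).round(1)[0].tolist(),b[2]) for b in bt])
    print("scene",[(totray(P,S.plane([b[:2]],.07)).round(1)[0].tolist(),b[2]) for b in bs])
    return t,s
E
python3 - <<'E'
from look import *
tiles(); plan([(116,0,.0645,0)])
E
```

```text
t 6.35 pos [ 0.5783 -0.0509  0.0654] tray [63.1 -0. ] h 0.01 F [-0.27 -0.48 -0.02] gap 0.0083 q6 -0.27
top [([-4.2, 93.8], 170), ([-65.2, 44.5], 220), ([-21.0, -51.7], 225), ([-57.2, -94.6], 199)]
scene [([-58.8, -94.1], 131), ([-24.0, -52.4], 156), ([-65.3, 43.3], 212), ([-4.5, 92.7], 216), ([87.6, 0.5], 262)]
t 6.45 pos [ 0.5783 -0.0506  0.0654] tray [62.9 -0.1] h 0.02 F [ 0.21 -0.38  0.5 ] gap 0.0081 q6 -0.27
(116, 0, 0.0645, 0) ->d mm [ -0.8 -53.1  -0.9] turn -0.02
```

Tile is centred at (88, 0.5). Now through the gap, slowly at the lip.

>>> {"name": "arm_command", "arguments": {"motion": [0,-0.004,0,0,0,0,-0.83,0,-0.006,0,0,0,0,-0.83,0,-0.006,0,0,0,0,-0.83,-0.0005,-0.006,0,0,0,0,-0.83,0,-0.006,0,0,0,0,-0.83,0,-0.005,0,0,0,0,-0.83,-0.0005,-0.004,0,0,0,0,-0.83,0,-0.004,0,0,0,0,-0.83,0,-0.004,0,0,0,0,-0.83,0,-0.003,0,0,0,0,-0.83,0,-0.003,0,0,0,0,-0.83,0,-0.003,0,0,0,0,-0.83,0,-0.002,0,0,0,0,-0.83,0,0,0,0,0,0,-0.83,0,0,0,0,0,0,-0.83]}}

```text
time_s: 8.32
position: [0.5773, -0.1067, 0.0654]
orientation: [0.713, 0.701, -0.0, -0.0]
contact_force: [-0.4, -0.1, -0.4]
finger_gap: 0.0076
grasp_force: 0.0
```

Run:
```python
from look import *
t,s=tiles(); cv2.imwrite("pics/s2.png",cv2.cvtColor(cv2.resize(s[180:370,80:290],None,fx=3,fy=3,interpolation=2),cv2.COLOR_RGB2BGR))
```

```text
t 8.32 pos [ 0.5773 -0.1067  0.0654] tray [ 1.19e+02 -1.00e-01] h 0.01 F [-0.4  -0.07 -0.44] gap 0.0076 q6 -0.36
top [([-4.2, 93.7], 167), ([-65.2, 44.5], 219), ([-21.0, -51.7], 223), ([-57.2, -94.6], 199)]
scene [([-57.2, -95.1], 152), ([-21.1, -52.4], 199), ([-65.3, 43.3], 212), ([-4.4, 92.7], 216)]
```

View pics/s2.png

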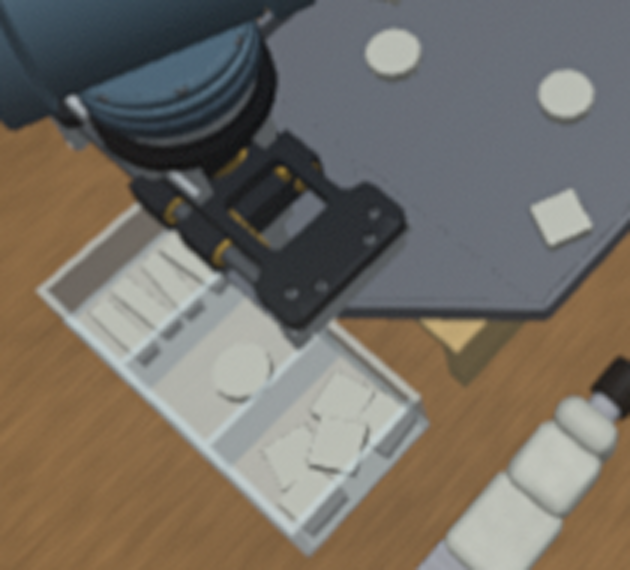

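The first tile lies flat in the middle compartment at crop (242,372), and the other four tiles have not moved. Next is the tile at (-21,-52). I'll push it along +x away from the square, turn the cradle toward the gap line, then straighten.

```bash
cat >> plan.py <<'E'
def rows(path,off=25.0,z=.0648):
    """path of tile centre (x,y,heading,n rows); prints rounded rows dx,dy,dz mm, turn deg"""
    p,h=now(); cum=p.copy(); ch=h; last=None
    for x,y,hd,n in path:
        if last is None:
            a0=np.radians(h); tp=totray(P,p)[0]; last=(tp[0]+off*np.cos(a0),tp[1]+off*np.sin(a0),h)
        for k in range(1,n+1):
            f=k/n; X=[last[i]+f*((x,y,hd)[i]-last[i]) for i in range(3)]; a=np.radians(X[2])
            q=totable(P,[(X[0]-off*np.cos(a),X[1]-off*np.sin(a))],z)[0]
            d=np.round((q-cum)*2000)/2000; w=np.round((X[2]-ch)*2)/2; cum=cum+d; ch+=w
            print("%g, %g, %g, 0, 0, %g, -0.83,"%(*d.round(4),w))
        last=(x,y,hd); print("--",last)
E
python3 - <<'E'
from plan import *
plan([(118,0,.1,0),(-53,-52,.1,0),(-53,-52,.0645,0)])
E
```

```text
t 8.43 pos [ 0.5774 -0.1066  0.0654] tray [ 1.189e+02 -1.000e-01] h 0.02 F [-0.51  0.56 -0.35] gap 0.0079 q6 -0.36
(118, 0, 0.1, 0) ->d mm [ 0.1  0.9 34.6] turn -0.02
(-53, -52, 0.1, 0) ->d mm [-49.1 171.8   0. ] turn 0
(-53, -52, 0.0645, 0) ->d mm [  0.    0.  -35.5] turn 0
```

>>> {"name": "arm_command", "arguments": {"motion": [0,0.001,0.017,0,0,0,-0.83,0,0,0.017,0,0,0,-0.83,-0.007,0.0245,0,0,0,0,-0.83,-0.007,0.0245,0,0,0,0,-0.83,-0.007,0.0245,0,0,0,0,-0.83,-0.007,0.0245,0,0,0,0,-0.83,-0.007,0.0245,0,0,0,0,-0.83,-0.007,0.0245,0,0,0,0,-0.83,-0.007,0.0245,0,0,0,0,-0.83,0,0,0,0,0,0,-0.83,0,0,0,0,0,0,-0.83]}}

```text
time_s: 9.8
position: [0.5281, 0.0661, 0.0995]
orientation: [0.713, 0.702, -0.0, 0.0]
contact_force: [-0.8, -0.8, -0.2]
finger_gap: 0.0079
grasp_force: 0.0
```

Run:
```python
from plan import *
plan([(-53,-52,.1,0),(-53,-52,.0645,0)])
```

```text
t 9.8 pos [0.5281 0.0661 0.0995] tray [-52.9 -52.2] h 0.05 F [-0.84 -0.81 -0.18] gap 0.0079 q6 -0.07
(-53, -52, 0.1, 0) ->d mm [0.2 0.1 0.5] turn -0.05
(-53, -52, 0.0645, 0) ->d mm [  0.    0.  -35.5] turn 0
```

>>> {"name": "arm_command", "arguments": {"motion": [0,0,-0.012,0,0,0,-0.83,0,0,-0.012,0,0,0,-0.83,0,0,-0.0105,0,0,0,-0.83,0,0,0,0,0,0,-0.83]}}

```text
time_s: 10.3
position: [0.5273, 0.0657, 0.0634]
orientation: [0.713, 0.701, -0.001, -0.001]
contact_force: [0.1, 0.3, 0.1]
finger_gap: 0.0079
grasp_force: 0.0
```

Run:
```python
from plan import *
rows([(5,-51.7,0,5),(11,-49.7,32,4),(80,-2,32,11)])
```

```text
t 10.3 pos [0.5273 0.0657 0.0634] tray [-52.5 -53. ] h -0.01 F [0.09 0.27 0.05] gap 0.0079 q6 -0.07
0, -0.0065, 0.0015, 0, 0, 0, -0.83,
0.0005, -0.0065, -0, 0, 0, 0, -0.83,
-0, -0.0065, -0, 0, 0, 0, -0.83,
0, -0.0065, -0, 0, 0, 0, -0.83,
0, -0.0065, -0, 0, 0, 0, -0.83,
-- (5, -51.7, 0)
-0.003, -0.0015, -0, 0, 0, 8, -0.83,
-0.0025, -0.0025, -0, 0, 0, 8, -0.83,
-0.003, -0.0025, -0, 0, 0, 8, -0.83,
-0.0025, -0.003, -0, 0, 0, 8, -0.83,
-- (11, -49.7, 32)
0.004, -0.0065, -0, 0, 0, 0, -0.83,
0.0045, -0.0065, -0, 0, 0, 0, -0.83,
0.004, -0.006, -0, 0, 0, 0, -0.83,
0.004, -0.0065, -0, 0, 0, 0, -0.83,
0.0045, -0.0065, -0, 0, 0, 0, -0.83,
0.004, -0.006, -0, 0, 0, 0, -0.83,
0.0045, -0.0065, -0, 0, 0, 0, -0.83,
0.004, -0.0065, -0, 0, 0, 0, -0.83,
0.0045, -0.006, -0, 0, 0, 0, -0.83,
0.004, -0.0065, -0, 0, 0, 0, -0.83,
0.0045, -0.0065, -0, 0, 0, 0, -0.83,
-- (80, -2, 32)
```

>>> {"name": "arm_command", "arguments": {"motion": [0,-0.0065,0,0,0,0,-0.83,0.0005,-0.0065,0,0,0,0,-0.83,0,-0.0065,0,0,0,0,-0.83,0,-0.0065,0,0,0,0,-0.83,0,-0.0065,0,0,0,0,-0.83,-0.003,-0.0015,0,0,0,8,-0.83,-0.0025,-0.0025,0,0,0,8,-0.83,-0.003,-0.0025,0,0,0,8,-0.83,-0.0025,-0.003,0,0,0,8,-0.83,0.002,-0.003,0,0,0,0,-0.83,0,0,0,0,0,0,-0.83]}}

```text
time_s: 11.68
position: [0.5202, 0.0204, 0.0651]
orientation: [0.493, 0.87, 0.0, 0.0]
contact_force: [0.6, 1.2, -0.6]
finger_gap: 0.008
grasp_force: 0.0
```

Run:
```python
from look import *
tiles(); rows([(85,0,32,12),(90,0,0,4),(110,0,0,4)])
```

```text
t 11.68 pos [0.5202 0.0204 0.0651] tray [ -7.2 -59.4] h 31.88 F [ 0.63  1.17 -0.63] gap 0.008 q6 -0.72
top [([-4.2, 93.7], 163), ([-65.2, 44.5], 211)]
scene [([-65.3, 43.3], 212), ([15.1, -46.9], 213), ([-4.5, 92.7], 215)]
t 11.78 pos [0.52   0.0207 0.065 ] tray [ -7.4 -59.5] h 31.94 F [-0.63 -0.17 -0.6 ] gap 0.0082 q6 -0.72
0.004, -0.006, -0, 0, 0, 0, -0.83,
0.0035, -0.006, -0, 0, 0, 0, -0.83,
0.004, -0.006, -0, 0, 0, 0, -0.83,
0.0035, -0.006, -0, 0, 0, 0, -0.83,
0.004, -0.006, -0, 0, 0, 0, -0.83,
0.0035, -0.006, -0, 0, 0, 0, -0.83,
0.004, -0.006, -0, 0, 0, 0, -0.83,
0.0035, -0.006, -0, 0, 0, 0, -0.83,
0.004, -0.006, -0, 0, 0, 0, -0.83,
0.0035, -0.006, -0, 0, 0, 0, -0.83,
0.004, -0.006, -0, 0, 0, 0, -0.83,
0.0035, -0.006, -0, 0, 0, 0, -0.83,
-- (85, 0, 32)
0.003, 0.0005, -0, 0, 0, -8, -0.83,
0.0035, -0.0005, -0, 0, 0, -8, -0.83,
0.0035, -0.0005, -0, 0, 0, -8, -0.83,
0.0035, -0.001, -0, 0, 0, -8, -0.83,
-- (90, 0, 0)
-0.0005, -0.005, -0, 0, 0, 0, -0.83,
0, -0.005, -0, 0, 0, 0, -0.83,
0, -0.005, -0, 0, 0, 0, -0.83,
-0, -0.005, -0, 0, 0, 0, -0.83,
-- (110, 0, 0)
```

>>> {"name": "arm_command", "arguments": {"motion": [0.004,-0.006,0,0,0,0,-0.83,0.0035,-0.006,0,0,0,0,-0.83,0.004,-0.006,0,0,0,0,-0.83,0.0035,-0.006,0,0,0,0,-0.83,0.004,-0.006,0,0,0,0,-0.83,0.0035,-0.006,0,0,0,0,-0.83,0.004,-0.006,0,0,0,0,-0.83,0.0035,-0.006,0,0,0,0,-0.83,0.004,-0.006,0,0,0,0,-0.83,0.0035,-0.006,0,0,0,0,-0.83,0.004,-0.006,0,0,0,0,-0.83,0.0035,-0.006,0,0,0,0,-0.83,0.003,0.0005,0,0,0,-8,-0.83,0.0035,-0.0005,0,0,0,-8,-0.83,0.0035,-0.0005,0,0,0,-8,-0.83,0.0035,-0.001,0,0,0,-8,-0.83,0,0,0,0,0,0,-0.83]}}

```text
time_s: 13.9
position: [0.5786, -0.053, 0.065]
orientation: [0.712, 0.702, 0.0, 0.0]
contact_force: [-0.3, 0.0, 0.0]
finger_gap: 0.0078
grasp_force: 0.0
```

Run:
```python
from look import *
tiles(); plan([(118,0,.0645,0)])
```

```text
t 13.9 pos [ 0.5786 -0.053   0.065 ] tray [65.3  0.3] h 0.11 F [-0.34  0.04  0.  ] gap 0.0078 q6 -0.27
top [([-4.2, 93.8], 170), ([-65.2, 44.5], 220), ([-57.2, -94.6], 199)]
scene [([-58.1, -94.6], 142), ([-65.3, 43.3], 213), ([-4.5, 92.7], 215), ([90.3, 3.5], 262)]
t 14.0 pos [ 0.5783 -0.0528  0.0649] tray [65.1 -0. ] h 0.14 F [ 0.59 -0.32  0.86] gap 0.0077 q6 -0.27
(118, 0, 0.0645, 0) ->d mm [ -0.8 -52.9  -0.4] turn -0.14
```

>>> {"name": "arm_command", "arguments": {"motion": [0.003,0.001,0,0,0,0,-0.83,0,-0.004,0,0,0,0,-0.83,0,-0.006,0,0,0,0,-0.83,-0.001,-0.006,0,0,0,0,-0.83,-0.001,-0.006,0,0,0,0,-0.83,-0.001,-0.006,0,0,0,0,-0.83,-0.0005,-0.005,0,0,0,0,-0.83,0,-0.004,0,0,0,0,-0.83,0,-0.004,0,0,0,0,-0.83,0,-0.004,0,0,0,0,-0.83,0,-0.003,0,0,0,0,-0.83,0,-0.003,0,0,0,0,-0.83,0,-0.003,0,0,0,0,-0.83,0,-0.001,0,0,0,0,-0.83,0,0,0,0,0,0,-0.83,0,0,0,0,0,0,-0.83]}}

```text
time_s: 16.0
position: [0.5778, -0.1066, 0.0649]
orientation: [0.713, 0.701, -0.0, -0.0]
contact_force: [-0.9, -0.4, 0.3]
finger_gap: 0.0082
grasp_force: 0.0
```

Run:
```python
from look import *
t,s=tiles(); cv2.imwrite("pics/s3.png",cv2.cvtColor(cv2.resize(s[180:370,80:290],None,fx=3,fy=3,interpolation=2),cv2.COLOR_RGB2BGR))
H=np.degrees(np.arctan2(-44.5,85+65)); a=np.radians(H); print(H)
plan([(118,0,.1,0),(-65.2-33*np.cos(a),44.5-33*np.sin(a),.1,H)])
```

```text
t 16.0 pos [ 0.5778 -0.1066  0.0649] tray [118.9   0.4] h 0.02 F [-0.89 -0.44  0.32] gap 0.0082 q6 -0.36
top [([-4.2, 93.7], 170), ([-65.3, 44.5], 218), ([-57.2, -94.6], 199)]
scene [([-57.2, -95.1], 152), ([-65.3, 43.3], 212), ([-4.4, 92.7], 216)]
-16.523867433945046
t 16.1 pos [ 0.5778 -0.1066  0.0649] tray [118.9   0.4] h 0.02 F [ 0.17 -0.88  0.74] gap 0.0079 q6 -0.36
(118, 0, 0.1, 0) ->d mm [-0.4  0.9 35.1] turn -0.02
(np.float64(-96.83714424449104), np.float64(53.885686125865675), 0.1, np.float64(-16.523867433945046)) ->d mm [ 57.5 213.9   0. ] turn -16.52
```

View pics/s3.png

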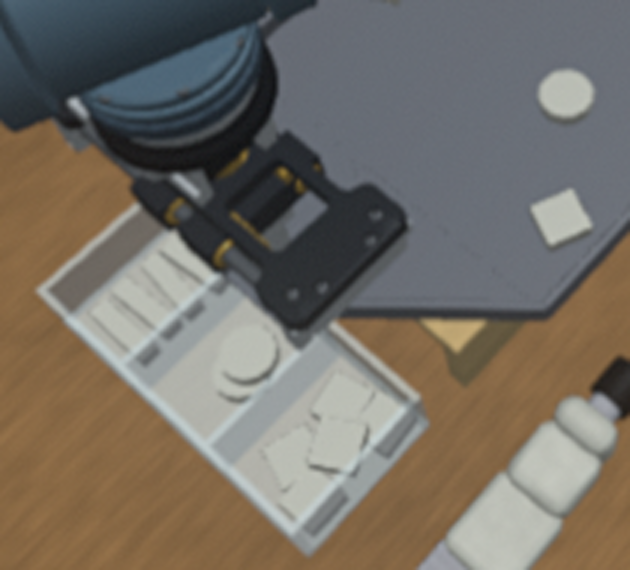

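Two tiles are now in the middle compartment, at crop (242,370) and (248,350), and the last round tile is at tray (-65,44.5).

>>> {"name": "arm_command", "arguments": {"motion": [0,0.001,0.018,0,0,0,-0.83,0,0,0.018,0,0,0,-0.83,0.0065,0.024,0,0,0,-2,-0.83,0.0065,0.024,0,0,0,-2,-0.83,0.0065,0.024,0,0,0,-2,-0.83,0.0065,0.024,0,0,0,-2,-0.83,0.0065,0.024,0,0,0,-2,-0.83,0.0065,0.024,0,0,0,-2,-0.83,0.006,0.024,0,0,0,-2,-0.83,0.006,0.024,0,0,0,-2,-0.83,0.006,0.022,0,0,0,-0.5,-0.83,0,0,0,0,0,0,-0.83,0,0,0,0,0,0,-0.83]}}

```text
time_s: 17.73
position: [0.6351, 0.1077, 0.1018]
orientation: [0.806, 0.592, 0.0, 0.0]
contact_force: [0.3, -0.4, 0.3]
finger_gap: 0.0082
grasp_force: 0.0
```

Run:
```python
from plan import *
plan([(-97,54,.065,-16.5)])
```

```text
t 17.73 pos [0.6351 0.1077 0.1018] tray [-96.3  54.1] h -16.49 F [ 0.33 -0.43  0.35] gap 0.0082 q6 0.3
(-97, 54, 0.065, -16.5) ->d mm [ -0.1   0.7 -36.8] turn -0.01
```

>>> {"name": "arm_command", "arguments": {"motion": [0,0.0005,-0.013,0,0,0,-0.83,0,0,-0.013,0,0,0,-0.83,0,0,-0.0105,0,0,0,-0.83,0,0,0,0,0,0,-0.83,0,0,0,0,0,0,-0.83]}}

```text
time_s: 18.35
position: [0.6351, 0.1087, 0.0646]
orientation: [0.806, 0.592, 0.0, 0.0]
contact_force: [0.3, -0.3, -0.3]
finger_gap: 0.0079
grasp_force: 0.0
```

Run:
```python
from plan import *
rows([(-55,41.5,-16.5,3),(82,1,-16.5,17)])
```

```text
t 18.35 pos [0.6351 0.1087 0.0646] tray [-97.4  54.1] h -16.49 F [ 0.26 -0.3  -0.26] gap 0.0079 q6 0.3
-0.002, -0.006, 0, 0, 0, -0, -0.83,
-0.002, -0.006, 0, 0, 0, -0, -0.83,
-0.002, -0.0065, 0, 0, 0, -0, -0.83,
-- (-55, 41.5, -16.5)
-0.0025, -0.008, 0, 0, 0, -0, -0.83,
-0.0025, -0.008, 0, 0, 0, -0, -0.83,
-0.0025, -0.008, 0, 0, 0, -0, -0.83,
-0.0025, -0.008, 0, 0, 0, -0, -0.83,
-0.0025, -0.008, 0, 0, 0, -0, -0.83,
-0.0025, -0.008, 0, 0, 0, -0, -0.83,
-0.0025, -0.008, 0, 0, 0, -0, -0.83,
-0.0025, -0.008, 0, 0, 0, -0, -0.83,
-0.0025, -0.008, 0, 0, 0, -0, -0.83,
-0.0025, -0.008, 0, 0, 0, -0, -0.83,
-0.0025, -0.008, 0, 0, 0, -0, -0.83,
-0.0025, -0.008, 0, 0, 0, -0, -0.83,
-0.0025, -0.008, 0, 0, 0, -0, -0.83,
-0.0025, -0.008, 0, 0, 0, -0, -0.83,
-0.0025, -0.008, 0, 0, 0, -0, -0.83,
-0.0025, -0.008, 0, 0, 0, -0, -0.83,
-0.0025, -0.008, 0, 0, 0, -0, -0.83,
-- (82, 1, -16.5)
```

>>> {"name": "arm_command", "arguments": {"motion": [-0.002,-0.006,0,0,0,0,-0.83,-0.002,-0.006,0,0,0,0,-0.83,-0.002,-0.0065,0,0,0,0,-0.83,-0.0025,-0.008,0,0,0,0,-0.83,-0.0025,-0.008,0,0,0,0,-0.83,-0.0025,-0.008,0,0,0,0,-0.83,-0.0025,-0.008,0,0,0,0,-0.83,-0.0025,-0.008,0,0,0,0,-0.83,-0.0025,-0.008,0,0,0,0,-0.83,-0.0025,-0.008,0,0,0,0,-0.83,-0.0025,-0.008,0,0,0,0,-0.83,-0.0025,-0.008,0,0,0,0,-0.83,-0.0025,-0.008,0,0,0,0,-0.83,-0.0025,-0.008,0,0,0,0,-0.83,-0.0025,-0.008,0,0,0,0,-0.83,-0.0025,-0.008,0,0,0,0,-0.83,-0.0025,-0.008,0,0,0,0,-0.83,-0.0025,-0.007,0,0,0,0,-0.83,-0.001,-0.004,0,0,0,0,-0.83,0,0,0,0,0,0,-0.83]}}

```text
time_s: 20.85
position: [0.5903, -0.033, 0.0644]
orientation: [0.806, 0.592, -0.0, -0.0]
contact_force: [0.8, -0.1, -0.3]
finger_gap: 0.008
grasp_force: 0.0
```

Run:
```python
from look import *
tiles(); rows([(85,0,0,3),(90,0,0,1)])
```

```text
t 20.85 pos [ 0.5903 -0.033   0.0644] tray [45.1 11.6] h -16.51 F [ 0.82 -0.13 -0.28] gap 0.008 q6 0.06
top [([-4.2, 93.8], 171), ([100.9, -21.5], 82), ([-57.2, -94.6], 200)]
scene [([72.3, 3.3], 180), ([-4.4, 92.7], 216)]
t 20.95 pos [ 0.5903 -0.0326  0.0644] tray [44.7 11.7] h -16.48 F [ 0.61 -0.2   0.28] gap 0.008 q6 0.06
-0.004, -0.005, 0.0005, 0, 0, 5.5, -0.83,
-0.004, -0.005, -0, 0, 0, 5.5, -0.83,
-0.004, -0.005, -0, 0, 0, 5.5, -0.83,
-- (85, 0, 0)
0, -0.005, -0, 0, 0, -0, -0.83,
-- (90, 0, 0)
```

Tile is near (70,4) and cradled. The small blob in the top view is a highlight on the gripper.

>>> {"name": "arm_command", "arguments": {"motion": [-0.004,-0.005,0,0,0,5.5,-0.83,-0.004,-0.005,0,0,0,5.5,-0.83,-0.004,-0.005,0,0,0,5.5,-0.83,0,-0.003,0,0,0,0,-0.83,0,0,0,0,0,0,-0.83]}}

```text
time_s: 21.58
position: [0.5785, -0.0507, 0.0645]
orientation: [0.713, 0.701, 0.0, 0.0]
contact_force: [0.5, 0.3, -0.1]
finger_gap: 0.0076
grasp_force: 0.0
```

Run:
```python
from look import *
tiles(); plan([(118,0,.0645,0)])
```

```text
t 21.57 pos [ 0.5785 -0.0507  0.0645] tray [63.   0.1] h -0.06 F [ 0.51  0.33 -0.11] gap 0.0076 q6 -0.26
top [([-4.2, 93.8], 174), ([-57.2, -94.6], 200)]
scene [([-58.8, -94.1], 132), ([-4.5, 92.7], 217), ([87.5, 0.4], 258)]
t 21.68 pos [ 0.5785 -0.0506  0.0645] tray [62.9  0.2] h -0.02 F [-0.38  0.38 -0.4 ] gap 0.008 q6 -0.27
(118, 0, 0.0645, 0) ->d mm [ -1.1 -55.1   0. ] turn 0.02
```

>>> {"name": "arm_command", "arguments": {"motion": [0,-0.004,0,0,0,0,-0.83,0,-0.006,0,0,0,0,-0.83,0,-0.006,0,0,0,0,-0.83,-0.0005,-0.006,0,0,0,0,-0.83,0,-0.006,0,0,0,0,-0.83,0,-0.005,0,0,0,0,-0.83,-0.0005,-0.004,0,0,0,0,-0.83,0,-0.004,0,0,0,0,-0.83,0,-0.004,0,0,0,0,-0.83,0,-0.003,0,0,0,0,-0.83,0,-0.003,0,0,0,0,-0.83,0,-0.003,0,0,0,0,-0.83,0,-0.002,0,0,0,0,-0.83,0,0,0,0,0,0,-0.83,0,0.002,0.017,0,0,0,-0.83,0,0,0.02,0,0,0,-0.83,0,0.02,0.03,0,0,0,-0.83,0,0.04,0.03,0,0,0,-0.83,0,0.04,0.03,0,0,0,-0.83,0,0,0,0,0,0,-0.83]}}

```text
time_s: 24.18
position: [0.5794, -0.0031, 0.1964]
orientation: [0.712, 0.703, 0.002, 0.003]
contact_force: [-0.8, 0.1, 0.1]
finger_gap: 0.0079
grasp_force: 0.0
```

Run:
```python
from look import *
t,s=tiles(); cv2.imwrite("pics/s4.png",cv2.cvtColor(s,cv2.COLOR_RGB2BGR)[100:400,80:480].repeat(2,0).repeat(2,1))
```

```text
t 24.18 pos [ 0.5794 -0.0031  0.1964] tray [15.3  0.3] h 0.22 F [-0.76  0.09  0.1 ] gap 0.0079 q6 -0.19
top [([-11.0, 95.7], 79), ([75.9, -32.8], 78), ([-57.2, -94.6], 203)]
scene [([-4.5, 92.7], 216)]
```

View pics/s4.png

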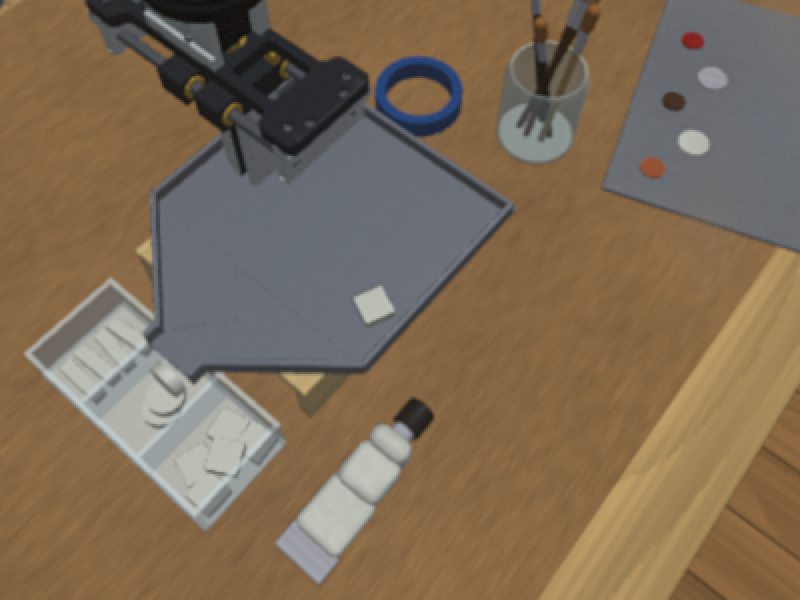

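The third tile seems to lean inside the compartment, at (170,378). I'll zoom in on both views to check.

Run:
```python
from h import *
t,s=eyes.snapshot("top"),eyes.snapshot("scene")
a=cv2.resize(s[260:340,120:200],(400,400),interpolation=2); b=cv2.resize(t[205:285,345:425],(400,400),interpolation=2)
cv2.imwrite("pics/z.png",cv2.cvtColor(np.hstack([a,b]),cv2.COLOR_RGB2BGR))
```

```text
(no output)
```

View pics/z.png

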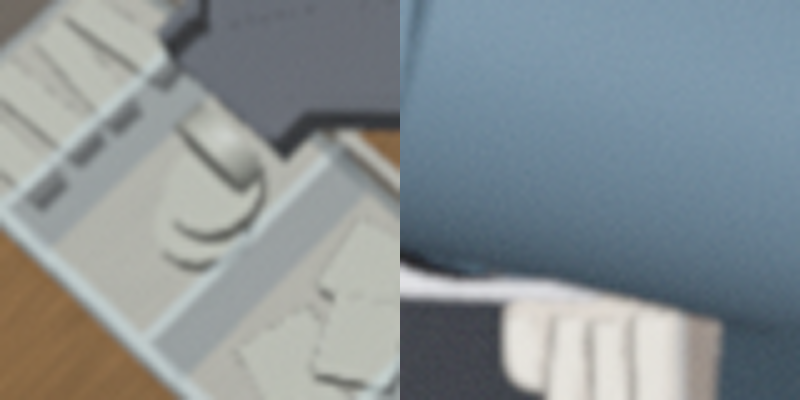

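The third disc seems to be standing on edge behind the other two. I'll move the arm away for a clear top view and measure it.

>>> {"name": "arm_command", "arguments": {"motion": [0,0,0.03,0,0,0,-0.83,-0.03,-0.04,0,0,0,-4,-0.83,-0.03,-0.04,0,0,0,-4,-0.83,-0.03,-0.04,0,0,0,-4,-0.83,-0.03,-0.04,0,0,0,-4,-0.83,-0.03,-0.04,0,0,0,-4,-0.83,-0.03,-0.04,0,0,0,-4,-0.83,-0.03,-0.04,0,0,0,-4,-0.83,-0.03,-0.04,0,0,0,-4,-0.83,-0.03,-0.04,0,0,0,-4,-0.83,-0.03,-0.04,0,0,0,-4,-0.83,-0.03,-0.04,0,0,0,-4,-0.83,-0.02,-0.04,0,0,0,-4,-0.83,0,0,0,0,0,0,-0.83]}}

```text
time_s: 26.12
position: [0.2247, -0.4864, 0.2201]
orientation: [0.937, 0.348, 0.0, -0.001]
contact_force: [0.8, 0.6, -0.2]
finger_gap: 0.0077
grasp_force: 0.0
```

Run:
```python
from look import *
t,s=tiles()
a=cv2.resize(s[260:340,120:200],(400,400),interpolation=2); b=cv2.resize(t[205:285,345:425],(400,400),interpolation=2)
cv2.imwrite("pics/z2.png",cv2.cvtColor(np.hstack([a,b]),cv2.COLOR_RGB2BGR))
for z in (.025,.035,.045,.055,.065): print(z,totray(P,S.plane([(163,291),(167,286),(158,283),(172,296)],z)).round(0).tolist())
```

```text
t 26.12 pos [ 0.2247 -0.4864  0.2201] tray [ 504.5 -346.3] h -48.28 F [ 0.76  0.63 -0.22] gap 0.0077 q6 -0.49
top [([-4.2, 93.8], 155), ([-57.2, -94.6], 184)]
scene [([-57.2, -95.0], 143), ([-4.5, 92.7], 203)]
0.025 [[143.0, -5.0], [133.0, -7.0], [139.0, -22.0], [139.0, 13.0]]
0.035 [[144.0, -0.0], [134.0, -2.0], [140.0, -17.0], [141.0, 17.0]]
0.045 [[146.0, 4.0], [136.0, 3.0], [142.0, -12.0], [142.0, 21.0]]
0.055 [[147.0, 9.0], [137.0, 7.0], [143.0, -7.0], [143.0, 26.0]]
0.065 [[148.0, 13.0], [139.0, 12.0], [144.0, -3.0], [145.0, 30.0]]
```

View pics/z2.png

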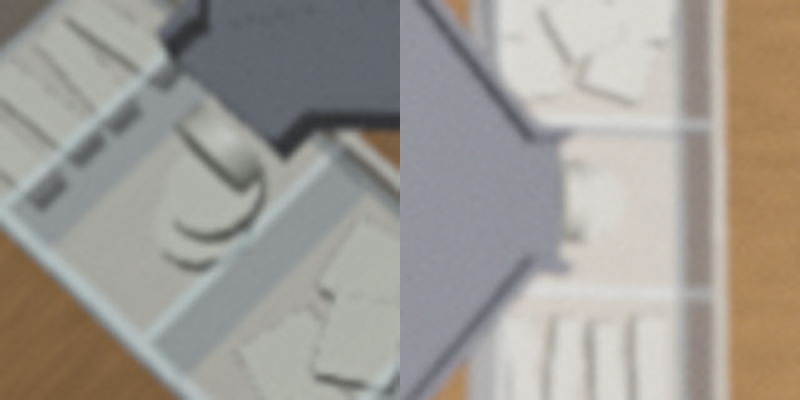

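Run:
```python
from plan import *
for a,b in (((379,238),(172,296)),((379,253),(158,283))):
    x,e=tri(a,b); print(x.round(4),totray(P,[x]).round(1),round(e,4))
for z in (.015,.03,.045,.055): print(z,totray(P,T.plane([(379,238),(379,253)],z)).round(0).tolist())
# stack discs & lip in both views
t,s=eyes.snapshot("top"),eyes.snapshot("scene")
print("upper disc low edge scene", [(z,totray(P,S.plane([(120+210/5,260+237/5),(120+192/5,260+268/5)],z)).round(0).tolist()) for z in (.014,.024)])
for nm,im,(x0,y0) in (("top",t,(374,230)),("scene",s,(150,274))):
    print(nm); print(im[y0:y0+28,x0:x0+26,1] if nm=="top" else im[y0:y0+30,x0:x0+28,1])
```

```text
[ 0.5933 -0.1312  0.0383] [[143.3  16.2]] 0.0058
[ 0.5628 -0.1303  0.0434] [[142.8 -14.3]] 0.0035
0.015 [[153.0, 16.0], [153.0, -14.0]]
0.03 [[148.0, 15.0], [148.0, -15.0]]
0.045 [[144.0, 14.0], [144.0, -15.0]]
0.055 [[140.0, 13.0], [141.0, -16.0]]
upper disc low edge scene [(0.014, [[162.0, 10.0], [172.0, 13.0]]), (0.024, [[163.0, 14.0], [173.0, 18.0]])]
top
[[169 173 177 178 178 183 192 197 198 201 200 199 201 201 201 203 203 204
  204 205 205 207 206 209 205 199]
 [143 142 143 146 153 167 183 188 193 191 193 192 193 191 192 195 193 193
  194 194 195 195 196 195 193 187]
 [129 127 132 146 161 181 193 198 199 197 198 198 198 197 197 196 195 195
  193 196 194 195 193 193 192 185]
 [130 131 142 162 185 198 202 204 202 203 203 203 203 204 204 202 203 201
  201 201 202 201 201 201 199 193]
 [140 142 155 180 197 203 203 205 205 204 205 204 204 203 204 203 205 204
  205 203 204 204 203 204 202 195]
 [147 146 159 183 198 204 204 205 203 205 204 205 204 205 204 204 204 205
  204 204 204 206 204 204 202 196]
 [145 148 157 177 191 196 197 198 201 203 204 204 204 204 203 204 203 203
  204 203 
[... 5131 characters left out ...]
167 166 170 175 176 177 177 177 176 177 177 177 176 177 177 171 156 138
  130 150 171 158 125 145 165 169 173 182]
 [166 166 170 176 178 177 176 178 176 176 176 177 177 177 178 178 175 170
  167 175 173 145 121 146 166 174 181 184]
 [166 168 173 176 177 176 178 176 176 177 176 177 176 176 178 178 178 179
  178 178 160 122 120 155 175 183 184 176]
 [167 171 175 175 177 178 176 177 177 176 177 178 176 177 177 178 180 179
  180 171 142 114 138 169 183 184 177 164]
 [168 173 177 177 176 177 177 176 178 177 176 177 176 176 177 178 179 177
  172 149 119 122 160 182 184 177 161 152]
 [169 174 178 176 171 170 175 177 177 176 177 178 176 178 178 179 176 164
  144 116 110 143 177 186 176 161 151 149]]
```

The two views put the third disc upright on its edge on top of the second one: x about 137–147, top near z 0.056, right at the lip. It is in the compartment but precarious. I'll nudge its top forward with a light fingertip drag so it lies down.

Run:
```python
from plan import *
plan([(149,0,.12,0),(149,0,.064,0)])
```

```text
t 26.32 pos [ 0.2275 -0.4838  0.2208] tray [ 501.8 -343.6] h -47.95 F [ 0.32  0.54 -0.41] gap 0.0078 q6 -0.49
(149, 0, 0.12, 0) ->d mm [ 349.5  347.1 -100.8] turn 47.95
(149, 0, 0.064, 0) ->d mm [  0.   0. -56.] turn 0
```

>>> {"name": "arm_command", "arguments": {"motion": [0.035,0.035,0,0,0,5,-1,0.035,0.035,0,0,0,5,-1,0.035,0.035,0,0,0,5,-1,0.035,0.035,0,0,0,5,-1,0.035,0.035,0,0,0,5,-1,0.035,0.035,0,0,0,5,-1,0.035,0.035,0,0,0,5,-1,0.035,0.035,0,0,0,5,-1,0.035,0.035,0,0,0,5,-1,0.0345,0.032,0,0,0,3,-1,0,0,-0.03,0,0,0,-1,0,0,-0.03,0,0,0,-1,0,0,-0.03,0,0,0,-1,0,0,-0.03,0,0,0,-1,0,0,-0.02,0,0,0,-1,0,0,-0.01,0,0,0,-1,0,0,0,0,0,0,-1,0,0,0,0,0,0,-1]}}

```text
time_s: 28.58
position: [0.5777, -0.138, 0.0727]
orientation: [0.713, 0.701, 0.0, 0.001]
contact_force: [-0.1, -0.0, 0.6]
finger_gap: 0.0006
grasp_force: 0.0
```

Run:
```python
from plan import *
plan([(149,0,.062,0)])
```

```text
t 28.57 pos [ 0.5777 -0.138   0.0727] tray [150.3   0.8] h 0.02 F [-0.06 -0.04  0.62] gap 0.0006 q6 -0.41
(149, 0, 0.062, 0) ->d mm [ -0.8   1.3 -10.7] turn -0.02
```

>>> {"name": "arm_command", "arguments": {"motion": [-0.0005,0.001,-0.005,0,0,0,-1,0,0,-0.004,0,0,0,-1,0,0,-0.002,0,0,0,-1,0,0,-0.001,0,0,0,-1,0,0,0,0,0,0,-1,0,0,0,0,0,0,-1]}}

```text
time_s: 29.32
position: [0.5765, -0.1368, 0.0596]
orientation: [0.713, 0.701, 0.0, 0.0]
contact_force: [0.7, -0.5, -0.1]
finger_gap: 0.0004
grasp_force: 0.0
```

>>> {"name": "arm_command", "arguments": {"motion": [0,0,-0.001,0,0,0,-1,0,0,-0.001,0,0,0,-1,0,0,0,0,0,0,-1]}}

```text
time_s: 29.7
position: [0.5763, -0.1367, 0.0573]
orientation: [0.713, 0.701, -0.0, -0.0]
contact_force: [-0.2, 0.1, 0.3]
finger_gap: 0.0006
grasp_force: 0.0
```

>>> {"name": "arm_command", "arguments": {"motion": [0,0,-0.001,0,0,0,-1,0,0,0,0,0,0,-1]}}

```text
time_s: 29.95
position: [0.5763, -0.1367, 0.0564]
orientation: [0.713, 0.701, -0.0, -0.0]
contact_force: [-0.6, -0.2, -0.2]
finger_gap: 0.0007
grasp_force: 0.0
```

>>> {"name": "arm_command", "arguments": {"motion": [0,0,-0.001,0,0,0,-1,0,0,0,0,0,0,-1]}}

```text
time_s: 30.2
position: [0.5769, -0.1369, 0.056]
orientation: [0.713, 0.701, 0.0, 0.001]
contact_force: [1.1, 0.7, 3.1]
finger_gap: 0.0003
grasp_force: 1.4
```

>>> {"name": "arm_command", "arguments": {"motion": [0,0,-0.001,0,0,0,-1,0,0,0,0,0,0,-1]}}

```text
time_s: 30.45
position: [0.5775, -0.1372, 0.0558]
orientation: [0.713, 0.701, 0.001, 0.001]
contact_force: [1.0, 1.0, 5.8]
finger_gap: 0.0003
grasp_force: 3.1
```

Run:
```python
from plan import *
now()
s=eyes.snapshot("scene"); print(s[274:304,150:178,1])
```

```text
t 30.45 pos [ 0.5775 -0.1372  0.0558] tray [149.4   0.6] h 0.01 F [0.98 0.98 5.81] gap 0.0003 q6 -0.41
[[ 63  81  89  90  89  89  88  90  89  91  98 106 110 110 106  97  81  62
   47  44  46  46  47  46  44  46  46  47]
 [ 81  90  89  89  90  89  88  91  88  90  94 103 107 107  95  76  55  46
   45  45  48  44  46  46  45  47  45  46]
 [ 91  90  90  90  91  89  90  89  89  88  91  97  99  95  74  52  45  46
   44  47  49  47  44  46  45  45  46  49]
 [ 95  92  89  89  88  89  89  89  90  91  91  87  82  71  52  45  45  46
   47  47  45  46  48  46  47  45  47  48]
 [102  95  88  88  89  89  90  90  91  90  86  75  66  51  45  46  45  46
   46  45  47  45  47  47  47  48  47  47]
 [103 101  94  91  90  88  90  89  90  87  76  59  49  47  45  46  46  46
   47  46  47  47  46  46  47  47  46  47]
 [ 86 102 103  97  91  89  91  90  86  76  59  48  46  46  49  47  48  49
   46  47  47  46  49  46  47  46  47  48]
 [ 63  88 103 102  93  89  91  86  76  60  48  43  45  46  47  46  45  46
   46  47  47  47  45  47  46  47  46  48]
 [ 49  64  85  97  94  88  86  77  59  50  46  45  47  46  47
[... 1813 characters left out ...]
 43  47  48  47  47  48  48  47  57  75  86  85  64  49  50  50  49  49
   53  56  59  60  51  40  35  39  51  74]
 [ 49  45  46  48  49  48  48  50  58  74  84  77  58  50  49  51  49  49
   49  52  50  49  42  35  37  53  74  89]
 [ 65  45  47  46  49  50  49  50  54  62  66  62  52  50  47  50  51  51
   52  52  48  40  35  37  53  74  88  93]
 [ 96  53  46  45  49  48  49  49  49  50  54  51  52  52  52  52  52  53
   53  48  41  35  37  52  75  88  93  92]
 [133  92  62  46  44  46  49  50  49  49  49  47  53  52  53  54  54  54
   48  42  34  38  52  74  89  91  93  99]
 [166 145 111  69  45  47  49  49  50  49  50  52  53  53  54  55  53  47
   41  35  36  52  74  88  93  92  98 116]]
```

Contact is at z 0.056, as measured. Easing the load and dragging the top forward.

>>> {"name": "arm_command", "arguments": {"motion": [0,0,0.001,0,0,0,-1,0,-0.002,0,0,0,0,-1,0,-0.002,0.0003,0,0,0,-1,0,-0.002,0.0003,0,0,0,-1,0,-0.002,0.0003,0,0,0,-1,0,-0.002,0.0003,0,0,0,-1,0,-0.003,0.0003,0,0,0,-1,0,-0.003,0.0003,0,0,0,-1,0,-0.003,0.0003,0,0,0,-1,0,-0.004,0,0,0,0,-1,0,0,0,0,0,0,-1]}}

```text
time_s: 31.88
position: [0.5763, -0.16, 0.0575]
orientation: [0.713, 0.701, -0.0, -0.0]
contact_force: [0.8, -0.0, -0.5]
finger_gap: 0.0007
grasp_force: 0.0
```

>>> {"name": "arm_command", "arguments": {"motion": [0,0,0.02,0,0,0,-1,0,0,0.04,0,0,0,-1,0,0,0.04,0,0,0,-1,-0.03,-0.04,0.04,0,0,-4,-1,-0.03,-0.04,0.02,0,0,-4,-1,-0.03,-0.04,0,0,0,-4,-1,-0.03,-0.04,0,0,0,-4,-1,-0.04,-0.04,0,0,0,-4,-1,-0.04,-0.04,0,0,0,-4,-1,-0.04,-0.04,0,0,0,-4,-1,-0.04,-0.04,0,0,0,-4,-1,-0.03,-0.03,0,0,0,-4,-1,0,0,0,0,0,0,-1]}}

```text
time_s: 33.5
position: [0.2654, -0.5106, 0.2181]
orientation: [0.896, 0.445, -0.0, 0.001]
contact_force: [0.4, -0.0, -0.0]
finger_gap: 0.0004
grasp_force: 0.0
```

Run:
```python
from look import *
t,s=tiles()
np.set_printoptions(linewidth=200)
print(s[274:316,148:180:1,1][::2])
print(t[230:258,374:404,1][::2])
bx=[(567,115),(738,120),(742,506),(565,500)]
```

```text
t 33.5 pos [ 0.2654 -0.5106  0.2181] tray [ 528.  -305.3] h -36.2 F [ 0.44 -0.04 -0.01] gap 0.0004 q6 -0.64
top [([-4.2, 93.7], 156), ([-57.2, -94.6], 184)]
scene [([-57.2, -95.0], 143), ([-4.5, 92.7], 202)]
[[166 175 162 140 124 113 103  97 101 105  99 100 103 103 102 102 104 103 103 102 103 102 103 103 102 103 104 103 103 104 103 103]
 [169 142 119 110 103  99 106 130 147 147 136 123 108 102 100 103 104 103 104 103 104 104 103 102 103 102 103 102 103 103 104 103]
 [151 149 147 142 133 131 142 150 149 151 150 150 141 125 113 104 102 102 104 103 104 103 104 103 104 104 103 103 103 103 103 103]
 [147 150 150 150 152 150 151 149 149 150 149 151 158 164 160 139 109  99 101 103 104 102 105 103 103 103 103 103 103 103 102 103]
 [132 148 150 150 151 149 149 148 149 152 157 163 166 168 168 166 158 137 117 101  99 102 104 104 101 103 104 103 104 103 105 100]
 [148 149 151 150 149 148 149 151 155 161 166 167 166 165 167 167 167 168 161 144 121 107 103 102 103 103 104 104 104 100  87  69]
 [149 149 150 148 150 152 159 163 166 166 166 166 166 166 167 165 166 167 169 168 166 159 136 111 100  97 
[... 2882 characters left out ...]
214 214 214 213 213 213 210 197 171 142 128 130 157 194 210 213 214 207 184 151 136]
 [147 148 164 193 209 213 216 214 214 213 214 213 211 209 209 208 196 170 138 127 130 158 192 207 210 210 202 181 152 134]
 [146 148 165 193 211 214 215 215 215 214 214 213 213 210 209 206 199 175 147 129 133 160 185 196 200 198 191 173 150 135]
 [145 149 162 187 203 205 207 208 207 207 208 206 205 205 204 205 200 187 157 136 141 158 169 177 181 186 180 169 147 135]
 [146 149 160 184 197 200 201 201 201 203 204 205 205 204 204 205 204 201 190 179 173 175 174 180 189 192 184 168 148 137]
 [144 148 157 176 191 197 202 204 203 204 204 204 203 203 203 205 203 205 204 204 204 204 203 204 204 199 186 167 149 137]]
```

It tipped and moved forward. My picture views are used up, so I'll check numerically: the disc's position from both views, whether it is at rest, and whether the box is unmoved.

Run:
```python
from plan import *
np.set_printoptions(linewidth=220)
t,s=eyes.snapshot("top"),eyes.snapshot("scene")
q=S.proj(totable(P,[(184,0)],.036))[0]; print("expect",q, "top expect",T.proj(totable(P,[(184,0)],.036))[0])
x,y=q.astype(int); print(x-16,y-14); print(s[y-14:y+18,x-16:x+16,1])
for _ in range(6): t2=eyes.snapshot("top"); s2=eyes.snapshot("scene")
print("change",np.abs(t.astype(int)-t2).max(),np.abs(s.astype(int)-s2).max())
a=cv2.imread("pics/top0.png")[:,:,::-1].astype(int); d=np.abs(a-t2).max(2); ys,xs=np.where(d>25)
m=cv2.dilate((d>25).astype(np.uint8),np.ones((3,3))); n,l,st,c=cv2.connectedComponentsWithStats(m); print([tuple(r) for r in st[1:] if r[4]>15])
a=cv2.imread("pics/scene0.png")[:,:,::-1].astype(int); d=np.abs(a-s2).max(2)
m=cv2.dilate((d>25).astype(np.uint8),np.ones((3,3))); n,l,st,c=cv2.connectedComponentsWithStats(m); print([tuple(r) for r in st[1:] if r[4]>15])
```

```text
expect [143.92439273 309.24323685] top expect [397.4984722 246.125159 ]
127 295
[[181 162 138 ... 176 176 177]
 [158 133 121 ... 177 177 177]
 [132 120 114 ... 177 177 177]
 ...
 [ 98  99  98 ... 148 149 149]
 [ 98  98  97 ... 148 149 149]
 [ 98  98  98 ... 149 150 150]]
change 18 23
[(np.int32(265), np.int32(207), np.int32(19), np.int32(19), np.int32(310)), (np.int32(284), np.int32(230), np.int32(19), np.int32(20), np.int32(313)), (np.int32(390), np.int32(238), np.int32(10), np.int32(18), np.int32(130)), (np.int32(286), np.int32(259), np.int32(20), np.int32(20), np.int32(327))]
[(np.int32(0), np.int32(0), np.int32(4), np.int32(9), np.int32(31)), (np.int32(0), np.int32(0), np.int32(76), np.int32(47), np.int32(1662)), (np.int32(77), np.int32(0), np.int32(4), np.int32(5), np.int32(19)), (np.int32(41), np.int32(0), np.int32(82), np.int32(81), np.int32(2131)), (np.int32(0), np.int32(12), np.int32(9), np.int32(6), np.int32(31)), (np.int32(201), np.int32(188), np.int32(20), np.int32(20), np.int32(315)), (np.int32(225), np.int32(203), np.int32(21), np.int32(19), np.int32(331)), (np.int32(258), np.int32(202), np.int32(21), np.int32(20), np.int32(336)), (np.int32(156), np.int32(294), np.int32(18), np.int32(16), np.int32(113)), (np.int32(143), np.int32(310), np.int32(22), np.int32(14), np.int32(136))]
```

Compared with the first pictures, only the three tile spots and the inside of the middle compartment changed. The box, squares, jar, tube and tape are all where they were, everything is at rest, and the arm is clear. Handing in.

```bash
python3 -c "
from rig import sign_off
print(sign_off())"
```

```text
the job is handed in; nothing more can be done
None
```

All three round tiles went through the gap one at a time and are in the middle compartment; I nudged the third off the lip, and it appears to stand on edge there. The squares stayed in the tray, nothing else moved, and I handed in at about 34 s.

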